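Set the slide gate of the square glaze-material hopper

TASK

Two bench hoppers stand side by side over mixing bowls. Pull the slide gate of the square hopper out by its upright tab until the tab stands level with the pointer clamped on its rail, then let go. Leave the gate of the round hopper as it is.

Things in the scene. Friction and masses are not known exactly. Their poses are not given: they have to be found in the camera images.
- square_gate (a joint): How far the square hopper's slide gate is drawn out, in m: 0 shut, 0.105 at its stop; it starts at 0 to 0.015. The gate is a level steel strip between two guide rails; it is stiff (about 9 N of sliding friction, a little more when moved fast) and stays where it is left.
- square_gate_tab (a point): Point in the upright black pull tab of the square hopper's gate: plate 40 mm wide (x), 10 mm thick (y). It is central, 20 mm below the tab's top edge, 35 mm above the steel gate strip. +y: level, the way the gate pulls out; z up. Guide rails 32 to 44 mm either side end 27 mm below the point. Hopper (130 mm square, square lid) begins 92 mm behind (-y), gate shut; its top is 135 mm above the point.
- marker: Fixed pointer clamped on the +x guide rail of the square hopper: dark block 20 x 14 x 10 mm, upright light-metal pointer 14 mm wide, 6 mm thick (y), top 40 mm above the rail. Origin on the rail top under the pointer, 38 mm to the +x side of the gate's middle line; axes as the tab's. Tab and pointer are level when equal along y; at the start the tab is 40 to 85 mm short.
- round_gate_tab (a point): The same point in the like tab of the round hopper's gate (round lid 138 mm across, its own pointer), parallel to the square one, 160 mm to one side, nearer the robot or farther. This gate stays as it is.

How it is judged:
At the end, for the whole second after the job is handed in: The square hopper's gate is at rest with its tab level with the pointer, within 11 mm along the slide, and the round hopper's gate is within 10 mm of where it was (y of square_gate_tab in the frame of marker between -0.011 and 0.011 m and velocity of joint square_gate between -0.005 and 0.005 m/s and distance of round_gate_tab from where it was at the start of the episode below 0.01 m); the robot touches nothing.
It fails at once if the round hopper's gate is moved by more than 10 mm (distance of round_gate_tab from where it was at the start of the episode above 0.01 m).
It also fails if it takes over 32 s, if anything falls off the work surface, if the arm or the gripper's body presses on something with over 40 N, if the wrist force passes 120 N, or if a joint passes its speed limit or range.

ROBOT

A 6-joint arm with a two-finger parallel gripper is mounted at the origin on the work surface. World frame = base frame: x ahead of the robot, y to its left, z up, the work surface at z = 0. Lengths are in m, angles in rad, forces in N, time in s.
With the tool pointing down it reaches from about 0.3 to 0.85 m from the base axis. Payload 5.4 kg.
Tool frame: the origin (TCP) lies midway between the tips of the shut fingers; the grasp point (between the pads) lies 19 mm behind it (robot.grip_point_offset is the distance from the TCP to the grasp point, in m); z points along the fingers, y is the line along which they close (so a half turn about z gives the same grasp; the last joint's range is limited). The gripper opens to 85 mm and grips with 20 to 120 N. Pads are 22 mm wide; open, the fingers measure 114 mm over their backs; the gripper's body (76 mm by 85 mm) begins 54 mm behind the grasp point. The pads swing forward as they close: fully open they stand 13 mm farther back than shut.
Start: joints at [0.972, 0.158, 1.597, -0, 1.386, -0.21], TCP at [0.218, 0.532, 0.231] pointing down, gripper open.
Joint ranges: [-2.91, 2.91], [-0.94, 2.29], [0.18, 2.7], [-1.29, 4.43], [0.17, 2.64], [-3, 3]. Speed limits (rad/s): [2.57, 2.57, 3.14, 3.14, 3.14, 3.14].

INTERFACE

Orientations are given as a unit quaternion [x, y, z, w].
In Python, from rig import robot gives the robot as it stands. The module is installed in compiled form; this text tells all that it offers.
- The arm moves only by the tool carry_out, never from a script. Its argument "increments" is a list of rows, each a list of 3 entries, a list of its own where there are three numbers: the shift along the tool's x, y, z in m, then the turn, a rotation vector about the tool's x, y, z in rad, then the opening, from 0 (shut) to 1 (fully open). A call has 1 to 20 rows; each row shifts and turns the commanded pose from where the row before left it, along the tool's axes as they then stand; what a row does not reach is not made up. A row lasts 1/8 s, in which the tool goes at most 62.5 mm and 10.7 degrees, less where a joint would pass 70% of its speed; a pose out of reach is approached as far as the arm can. A call with a gripper value outside its range is refused whole. The fingers move at their own pace and stop on an object; "grip_force" is the grip in N (left out, the last holds). Time passes only in rows, so rows that do not move let the fingers close. It gives the time, the measured TCP pose, the force, the opening and the grip force at its end, in the units of the state.
- robot.get_state(): the state, without advancing time (a new reading comes with each control period).
- robot.camera(name): name is "side" or "top"; returns a dict with "img" (420x560x3 uint8, blue, green, red), "vfov" (degrees; the focal length in pixels is half the picture's height over the tangent of half this angle, whatever the lens; pixels are square), "cx", "cy" (the principal point, pixels), "T" (4x4, takes a point from camera to world coordinates). Camera axes: x right, y up, looking along -z (the intrinsics and any distortion apply to the point x, -y, -z); pixel columns grow to the right and rows downward; lengths in m; the calibration is good to about 2 mm. A picture is of the moment at which its call begins. There is no depth.
- robot.job_done(): hands the job in; it is judged then, once.
Trained networks look in the newest picture that a camera, given by its name, has taken for a name from the list of things; names that differ only in an ending like _2 or _b are one class to them, and where a whole thing is asked for, a point or a joint stands for the part that bears it (a point fixed in the world has none). Each returns a list of dicts, best first, with "p" (0 to 1); they miss things now and then, are a little off and sometimes report something else, mostly with a low value. They report only what shows in the picture. A call takes as long as a camera call.
- robot.boxes_of(query, camera): "extent" ([left, top, right, bottom] in pixels, round what is visible of it).
The state is a dict: "t": time; "joints": joint angles; "dq": joint speeds; "joint_efforts": joint torques, N m; "tcp_pos": TCP position; "orientation": TCP orientation; "ft_force": force on the tool from outside, world axes, zero at the start; "torque": the same for the moment, N m; "grip_width": finger opening in m; "grasp_force": force on a finger pad.
Only numpy, scipy, OpenCV 4.12 (cv2) and the standard library are available. Lean on these libraries where they do the work, as an engineer would, in place of code of your own. Each camera call takes 0.05 s, during which the arm holds its last target. There are 200 camera calls.

## Working session

There is one attempt and no reset: what is moved stays moved. The work goes in short steps, Python scripts to look and compute and a tool call to move; the robot and the scene stay as the last step left them, time stands still between calls to the robot, and variables do not carry over. Pictures are saved under pics/ and viewed, at most 10 in all, crops included, and the job is handed in when it is done.

Besides the shell and the picture viewer there is one more tool, called after "Request:" as name(argument=value, ...) on one line, values as JSON. carry_out: Moves the arm, as the interface text tells. Its arguments: {"type":"object","properties":{"increments":{"type":"array","items":{"type":"array"}},"grip_force":{"type":"number"}},"required":["increments"]}

```bash
mkdir -p pics
cat > h.py <<'E'
from rig import robot
import numpy as np, cv2
def ray(c,u,v):
    f=c["img"].shape[0]/2/np.tan(np.radians(c["vfov"])/2)
    d=np.array([(u-c["cx"])/f,-(v-c["cy"])/f,-1.]);T=np.array(c["T"])
    d=T[:3,:3]@d; return T[:3,3],d/np.linalg.norm(d)
def proj(c,p):
    f=c["img"].shape[0]/2/np.tan(np.radians(c["vfov"])/2)
    T=np.array(c["T"]);q=T[:3,:3].T@(np.array(p)-T[:3,3]);return np.array([c["cx"]+f*q[0]/-q[2],c["cy"]-f*q[1]/-q[2]])
def tri(rs):
    A=sum(np.eye(3)-np.outer(d,d) for o,d in rs);b=sum((np.eye(3)-np.outer(d,d))@o for o,d in rs);return np.linalg.solve(A,b)
def atz(r,z): o,d=r; return o+d*(z-o[2])/d[2]
E
python3 - <<'E'
from h import *
for n in("side","top"):
    c=robot.camera(n);cv2.imwrite(f"pics/{n}0.png",c["img"])
    print(n,{k:v for k,v in c.items() if k!="img"})
    for q in("square_gate_tab","marker","round_gate_tab","square_gate"):
        print(q,[(round(b["p"],2),np.round(b["extent"]).tolist()) for b in robot.boxes_of(q,n)][:4])
print(robot.get_state())
E
```

```text
side {'vfov': 51.59991035107362, 'cx': 281.40421221701024, 'cy': 211.75223592265104, 'T': array([[-0.99942099,  0.0322146 , -0.01094969,  0.5622375 ],
       [-0.03095463, -0.7272849 ,  0.68563728,  0.44016472],
       [ 0.01412398,  0.68557924,  0.72786099,  0.60468209],
       [ 0.        ,  0.        ,  0.        ,  1.        ]])}
square_gate_tab [(0.74, [291.0, 178.0, 312.0, 200.0]), (0.65, [310.0, 138.0, 356.0, 198.0])]
marker [(0.54, [292.0, 178.0, 314.0, 200.0])]
round_gate_tab [(0.78, [217.0, 128.0, 265.0, 181.0])]
square_gate [(0.86, [311.0, 139.0, 353.0, 194.0])]
top {'vfov': 45.154864916969004, 'cx': 289.6019305913148, 'cy': 212.19915433053606, 'T': array([[ 0.01581237,  0.9916507 , -0.12797995,  0.472271  ],
       [-0.9998668 ,  0.01516455, -0.00603477, -0.02243477],
       [-0.00404362,  0.12805832,  0.9917584 ,  0.92845319],
       [ 0.        ,  0.        ,  0.        ,  1.        ]])}
square_gate_tab [(0.6, [310.0, 245.0, 393.0, 297.0])]
marker [(0.66, [290.0, 224.0, 302.0, 245.0])]
round_gate_tab [(0.74, [333.0, 147.0, 406.0, 198.0])]
square_gate [(0.57, [310.0, 246.0, 400.0, 298.0])]
{'t': 0.5, 'joints': array([ 9.71910863e-01,  1.58414531e-01,  1.59703600e+00, -7.21694533e-06,
        1.38617482e+00, -2.10106862e-01]), 'dq': array([-2.15375881e-04, -1.50288273e-03, -2.30516014e-03,  1.57420283e-03,
       -7.80122591e-05, -2.20730452e-04]), 'joint_efforts': array([-2.59080643e-04, -3.95647573e+01, -3.31384635e+01, -2.76356968e-04,
        1.60813983e-03,  4.30032586e-06]), 'tcp_pos': array([0.21796888, 0.53205701, 0.23127292]), 'orientation': array([ 1.93166724e-01,  9.81165947e-01, -1.64225089e-05, -3.17201089e-06]), 'ft_force': array([-0.20894773,  0.10153277,  0.38041621]), 'torque': array([-0.00323512, -0.05583597, -0.01794398]), 'grasp_force': 0.0, 'grip_width': 0.0852702149644662}
```

View pics/side0.png

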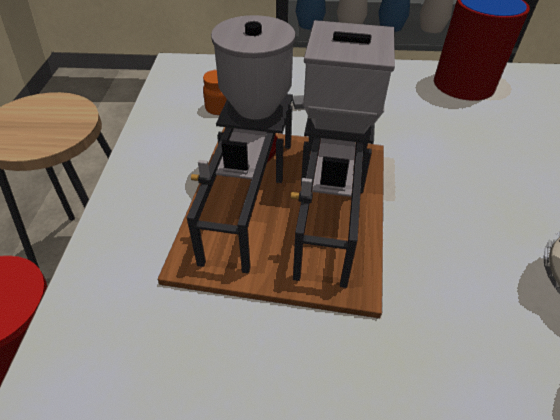

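View pics/top0.png

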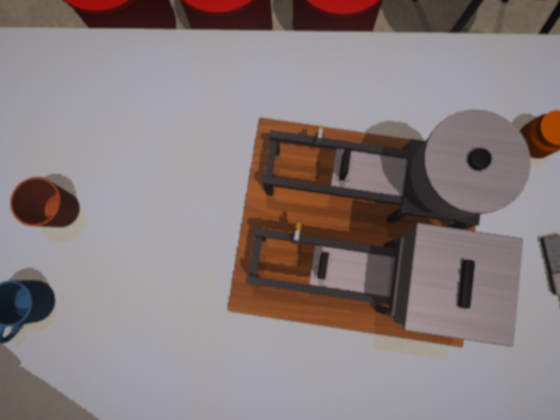

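The side view shows the square tab at about (335,170) with its pointer at (307,188). The round tab is at (235,153). In the top view the square tab is at about (323,265) and its pointer at (298,233). Next I'll enlarge both views.

Run:
```python
import cv2,numpy as np
a=cv2.imread("pics/side0.png")[130:210,280:370];b=cv2.imread("pics/top0.png")[215:305,240:340]
a=cv2.resize(a,None,fx=6,fy=6,interpolation=2);b=cv2.resize(b,None,fx=6,fy=6,interpolation=2)
for im,x0,y0 in((a,280,130),(b,240,215)):
    im[:]=np.clip(im*1.6,0,255)
    for k in range(0,im.shape[1],60): cv2.putText(im,str(x0+k//6),(k,10),0,.35,(0,255,255));cv2.line(im,(k,12),(k,18),(0,255,255))
    for k in range(0,im.shape[0],60): cv2.putText(im,str(y0+k//6),(0,k+4),0,.35,(0,255,0));cv2.line(im,(24,k),(30,k),(0,255,0))
cv2.imwrite("pics/a.png",a);cv2.imwrite("pics/b.png",b)
```

```text
(no output)
```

View pics/a.png

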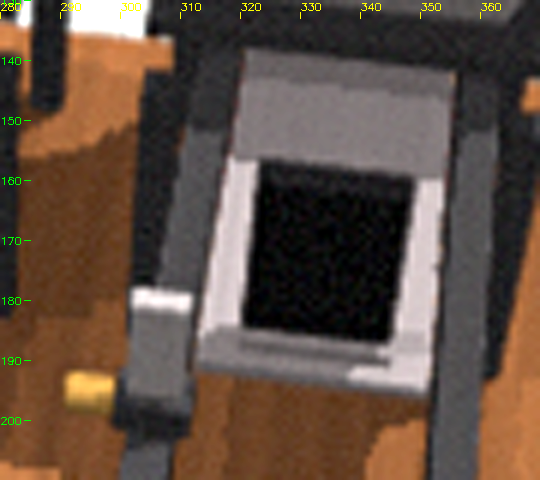

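View pics/b.png

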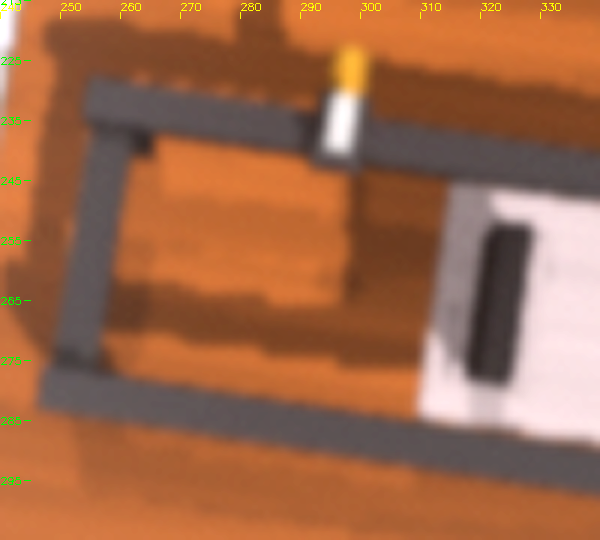

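The crops put the top face of the square tab at (334.5,160.3) in the side view and (322,263.2) in the top view. The pointer's top is at (306.2,179.7) in the side view and (296.3,235) in the top view.

```bash
cat > m.py <<'E'
from h import *
S=robot.camera("side");T=robot.camera("top")
def pt(n,a,b):
    p=tri([ray(S,*a),ray(T,*b)]);print(n,p.round(4),"res px",(proj(S,p)-a).round(1),(proj(T,p)-b).round(1));return p
E
python3 - <<'E'
from m import *
t=pt("tabtop",(334.5,160.3),(322,263.2));p=pt("ptr",(306.2,179.7),(296.3,235))
z=t[2]
# rail direction from top view: +x rail upper edge etc, tab top edge; at heights
a=atz(ray(T,324,247),z);b=atz(ray(T,320,279.3),z);print("tab edge",a,b,np.linalg.norm(a-b),np.degrees(np.arctan2(*(a-b)[[1,0]])))
zr=z-.047
for u,v,u2,v2 in((256,224,340,238),(256,230.5,340,246),(247,282,340,297)):
    a=atz(ray(T,u2,v2),zr);b=atz(ray(T,u,v),zr);d=b-a;print("rail",a,b,np.degrees(np.arctan2(d[1],d[0]))-90)
for n,l,r in (("side",(322,158.5),(347.5,161.7)),):
    a=atz(ray(S,*l),z);b=atz(ray(S,*r),z);print("side tab edge",a,b,np.linalg.norm(a-b),np.degrees(np.arctan2(*(a-b)[[1,0]])))
E
```

```text
tabtop [ 0.4929 -0.0665  0.1835] res px [-0.5 -0.1] [-0.1  0.5]
ptr [ 0.5349 -0.0284  0.1771] res px [-0.2 -0. ] [-0.   0.2]
tab edge [ 0.51747147 -0.06940821  0.1834911 ] [ 0.47019043 -0.06389789  0.1834911 ] 0.04760104643667687 -6.647487182561736
rail [ 0.53483707 -0.09738363  0.1364911 ] [0.55489895 0.03506462 0.1364911 ] -8.6130958227793
rail [ 0.52227948 -0.09742181  0.1364911 ] [0.54461558 0.03481432 0.1364911 ] -9.58737365327697
rail [ 0.4434063  -0.09766159  0.1364911 ] [0.46410517 0.04684738 0.1364911 ] -8.151367647536688
side tab edge [ 0.51077785 -0.06964798  0.1834911 ] [ 0.47275111 -0.06401468  0.1834911 ] 0.038441735868984264 -8.426550395648402
```

Request:
carry_out(increments=[[[-0.0344, -0.0321, 0], [0, 0, 0], 0.6], [[-0.0344, -0.0321, 0], [0, 0, 0], 0.6], [[-0.0344, -0.0321, 0], [0, 0, 0], 0.6], [[-0.0344, -0.0321, 0], [0, 0, 0], 0.6], [[-0.0344, -0.0321, 0], [0, 0, 0], 0.6], [[-0.0344, -0.0321, 0], [0, 0, 0], 0.6], [[-0.0344, -0.0321, 0], [0, 0, 0], 0.6], [[-0.0344, -0.0321, 0], [0, 0, 0], 0.6], [[-0.0344, -0.0321, 0], [0, 0, 0], 0.6], [[-0.0344, -0.0321, 0], [0, 0, 0], 0.6], [[-0.0344, -0.0321, 0], [0, 0, 0], 0.6], [[-0.0344, -0.0321, 0], [0, 0, 0], 0.6], [[-0.0344, -0.0321, 0], [0, 0, 0], 0.6], [[-0.0344, -0.0321, 0], [0, 0, 0], 0.6], [[0, 0, 0], [0, 0, -0.12], 0.6], [[0, 0, 0], [0, 0, -0.12], 0.6], [[0, 0, 0], [0, 0, 0], 0.6], [[0, 0, 0], [0, 0, 0], 0.6]], grip_force=60)

```text
t: 2.85
tcp_pos: [0.4933, -0.0662, 0.2314]
orientation: [0.075, 0.997, -0.0, 0.0]
ft_force: [0.7, 1.0, 0.1]
grip_width: 0.0512
grasp_force: 0.0
```

Request:
carry_out(increments=[[[0, 0, 0.02], [0, 0, 0], 0.6], [[0, 0, 0.02], [0, 0, 0], 0.6], [[0, 0, 0.02], [0, 0, 0], 0.6], [[0, 0, 0.01], [0, 0, 0], 0.6], [[0, 0, 0.01], [0, 0, 0], 0.6], [[0, 0, 0], [0, 0, 0], 0.6]])

```text
t: 3.6
tcp_pos: [0.493, -0.0662, 0.1509]
orientation: [0.074, 0.997, 0.0, -0.0]
ft_force: [0.6, 0.2, 0.4]
grip_width: 0.0512
grasp_force: 0.0
```

Run:
```python
from m import *
a=cv2.resize(S["img"][60:240,200:400],None,fx=3,fy=3);cv2.imwrite("pics/c.png",np.clip(a*1.5,0,255).astype(np.uint8))
s=robot.get_state();print(s["tcp_pos"],s["ft_force"],s["grip_width"])
```

```text
[ 0.49366978 -0.06649416  0.15186736] [-0.48917533 -0.20378672  1.26460762] 0.05129076896261694
```

View pics/c.png

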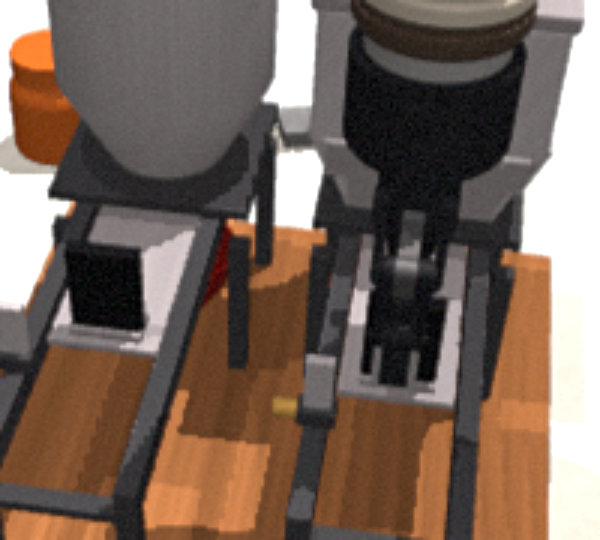

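The front finger stands in front of the tab, roughly centred at crop (397,340), and nothing is touching. I'll close the gripper.

Request:
carry_out(increments=[[[0, 0, 0], [0, 0, 0], 0], [[0, 0, 0], [0, 0, 0], 0], [[0, 0, 0], [0, 0, 0], 0], [[0, 0, 0], [0, 0, 0], 0], [[0, 0, 0], [0, 0, 0], 0], [[0, 0, 0], [0, 0, 0], 0]], grip_force=60)

```text
t: 4.45
tcp_pos: [0.4935, -0.0671, 0.1519]
orientation: [0.074, 0.997, -0.001, 0.0]
ft_force: [-1.4, -4.9, 4.0]
grip_width: 0.0092
grasp_force: 59.5
```

Request:
carry_out(increments=[[[0, 0.004, 0], [0, 0, 0], 0], [[0, 0.004, 0], [0, 0, 0], 0], [[0, 0.004, 0], [0, 0, 0], 0], [[0, 0.004, 0], [0, 0, 0], 0], [[0, 0.004, 0], [0, 0, 0], 0], [[0, 0.004, 0], [0, 0, 0], 0], [[0, 0.004, 0], [0, 0, 0], 0], [[0, 0.004, 0], [0, 0, 0], 0], [[0, 0.004, 0], [0, 0, 0], 0], [[0, 0.004, 0], [0, 0, 0], 0], [[0, 0.004, 0], [0, 0, 0], 0], [[0, 0, 0], [0, 0, 0], 0], [[0, 0, 0], [0, 0, 0], 0]])

```text
t: 6.08
tcp_pos: [0.4993, -0.0239, 0.1519]
orientation: [0.074, 0.997, -0.001, -0.001]
ft_force: [-5.3, -6.5, 6.1]
grip_width: 0.0093
grasp_force: 59.9
```

Request:
carry_out(increments=[[[0, 0, 0], [0, 0, 0], 0.6], [[0, 0, 0], [0, 0, 0], 0.6], [[0, 0, 0], [0, 0, 0], 0.6], [[0, 0, 0], [0, 0, 0], 0.6], [[0, 0, 0], [0, 0, 0], 0.6], [[0, 0, -0.02], [0, 0, 0], 0.6], [[0, 0, -0.03], [0, 0, 0], 0.6], [[0, 0, -0.04], [0, 0, 0], 0.6], [[0, 0, -0.05], [0, 0, 0], 0.6], [[0.05, 0, -0.02], [0, 0, 0], 0.6], [[0.05, 0, 0], [0, 0, 0], 0.6], [[0.05, 0, 0], [0, 0, 0], 0.6], [[0, 0, 0], [0, 0, 0], 0.6]])

```text
t: 7.7
tcp_pos: [0.3498, -0.0001, 0.3117]
orientation: [0.074, 0.997, -0.0, 0.001]
ft_force: [0.3, 0.1, 0.9]
grip_width: 0.0515
grasp_force: 0.0
```

Run:
```python
from m import *
a=cv2.resize(S["img"][120:220,200:380],None,fx=4,fy=4,interpolation=2);cv2.imwrite("pics/d.png",np.clip(a*1.6,0,255).astype(np.uint8))
b=cv2.resize(T["img"][205:305,230:350],None,fx=6,fy=6,interpolation=2);cv2.imwrite("pics/e.png",np.clip(b*1.6,0,255).astype(np.uint8))
```

```text
(no output)
```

View pics/d.png

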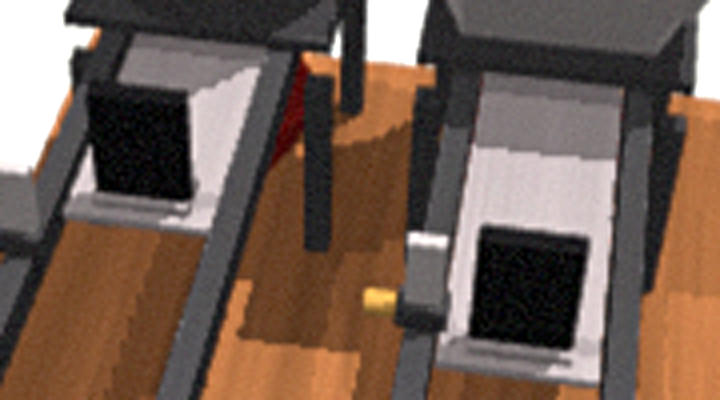

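View pics/e.png

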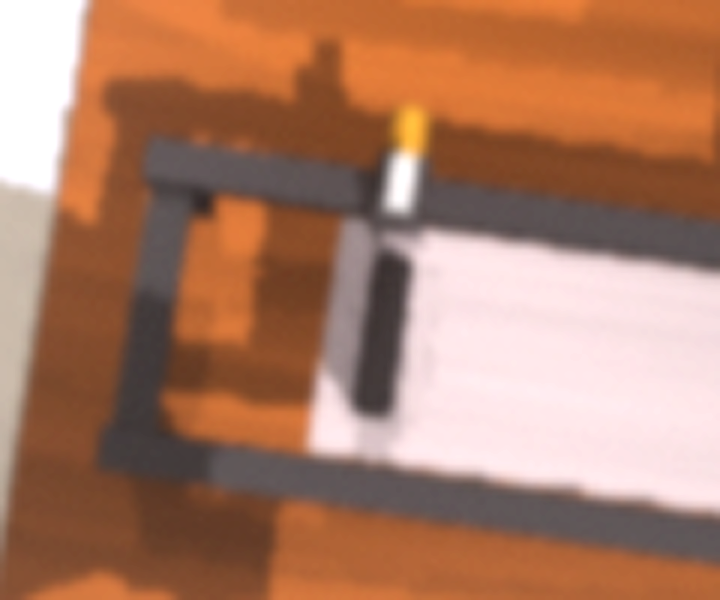

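The tab's long axis in the top view now runs through the pointer: I get (401,182) by extension and see the pointer at (402,182). In the side view their tops also line up. The round gate hasn't moved and the arm is clear, so I'm handing in.

```bash
python3 -c "
from rig import robot
print(robot.job_done())"
```

```text
the job is handed in; nothing more can be done
None
```

The square hopper's gate is pulled out about 44 mm, and the pictures show its tab level with the pointer. I let go of the tab and moved the arm clear. The round gate was left as it was, and the job is handed in (no verdict was returned).

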